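# Clear the vase and log the stock basket

## Robot

A 7-joint arm with a two-finger parallel gripper is mounted at the origin on the work surface. World frame = base frame: x ahead of the robot, y to its left, z up, the work surface at z = 0. Lengths are in m, angles in rad, forces in N, time in s.
With the tool pointing down it reaches from about 0.4 to 0.85 m from the base axis. Payload 4.5 kg.
Tool frame: the origin (TCP) lies midway between the tips of the shut fingers; the grasp point (between the pads) lies 19 mm behind it; z points along the fingers, y is the line along which they close (so a half turn about z gives the same grasp; the last joint's range is limited). The gripper opens to 88 mm and grips with 3 to 60 N. Pads are 18 mm wide; open, the fingers measure 123 mm over their backs; the gripper's body (75 mm by 187 mm) begins 45 mm behind the grasp point.
Start: joints at [1.324, 0.689, -0.195, 1.565, 0.157, 0.902, -0.215], TCP at [0.173, -0.601, 0.239] pointing down, gripper open.
Joint ranges: [-3.01, 3.01], [-0.46, 2.08], [-1.47, 1.51], [0.13, 2.56], [-1, 4.14], [0.04, 2.09], [-2.66, 2.66]. Speed limits (rad/s): [2.57, 2.57, 3.14, 3.14, 3.14, 3.14, 3.14].

## Interface

Orientations are given as a unit quaternion [x, y, z, w].
In Python, from plant import sensors, eyes, finish_job gives the robot as it stands.
- The arm moves only by the tool send_rows, never from a script. Its argument "rows" is text: rows parted by semicolons, each of 4 numbers parted by spaces: the shift along the tool's x, y, z normalised to -1 to 1, where 1 is 30 cm, then the turn about the tool's z normalised to -1 to 1, where 1 is 2 pi rad. A call has 1 to 10 rows; each row is the pose to reach, as a shift and turn from the pose commanded when the call began, along the tool's axes at that moment, turning the shorter way round; what a row does not reach only later rows make up. A row lasts 1/12 s, in which the tool goes at most 41.7 mm and 7.16 degrees, less where a joint would pass 70% of its speed; a pose out of reach is approached as far as the arm can. A call with a number of a shift or a turn outside -1 to 1 is refused whole. A call with a gripper value outside its range is refused whole. "jaw" is the closure, from -1 (fully open) to 1 (shut), set as the call begins (left out, the last holds). The fingers move at their own pace and stop on an object; "force" is the grip in N (left out, the last holds). Time passes only in rows, so rows that repeat a pose let the fingers close. It gives the time, the measured TCP pose, the force, the opening and the grip force at its end, in the units of the state.
- sensors.get_state(): the state, without advancing time (a new reading comes with each control period).
- eyes.snapshot(name): name is "side" or "top"; returns (picture, depth): 384x512x3 uint8, red, green, blue; 384x512 float32, m along the optical axis (not along the pixel's ray), 0 where there is no reading.
- eyes.calibration(name): a dict with "fov_y" (degrees; the focal length in pixels is half the picture's height over the tangent of half this angle, whatever the lens; pixels are square), "cx", "cy" (the principal point, pixels), "world_from_camera" (4x4, takes a point from camera to world coordinates). Camera axes: x right, y down, z forward; pixel columns grow to the right and rows downward; lengths in m; the calibration is good to about 2 mm. A picture is of the moment at which its call begins. calibration takes no time and is no camera call.
- finish_job(): hands the job in; it is judged then, once.
The state is a dict: "clock": time; "q": joint angles; "qd": joint speeds; "joint_torque": joint torques, N m; "tool_pos": TCP position; "eef_rot": TCP orientation; "contact_force": force on the tool from outside, world axes, zero at the start; "moment": the same for the moment, N m; "opening": opening from 0.0 (shut) to 1.0 (fully open); "finger_force": force on a finger pad.
Only numpy, scipy, OpenCV 4.12 (cv2) and the standard library are available. Lean on these libraries where they do the work, as an engineer would, in place of code of your own. Each camera call takes 0.05 s, during which the arm holds its last target. There are 200 camera calls.

## Task

Someone left the grey vase where the stock basket belongs: set it down upright, wholly on the round cork mat. Then slide the basket gently into the reader's corner until it is flush against both the side rail and the rear stop, with all three orange tabs pushed in, and after that press the green button fully down and let it come up again. Leave everything else on the counter where it is.

Things in the scene. Friction and masses are not known exactly. Their poses are not given: they have to be found in the camera images.
- reader: Stock reader fixed to the counter: a flat grey pad, flush with the counter, with a corner of two metal rails. Origin: on the counter, middle of the pad's blue basket outline (120 x 170 mm); x points away from the robot to the rear stop, y left to the side rail, z up. Left of the side rail a grey console, 45 mm tall, y 105 to 169 mm, x -35 to 75 mm, carries the button.
- side_rail_face (a point): Middle of the upper edge of the fixed side rail's face, 50 mm up, at reader y = 85 mm; the face looks to -y and runs from reader x = -150 to 75 mm, so it can guide the basket.
- rear_stop_zone (a point): Point on the counter at reader x = 60, y = 17 mm: middle of the range of the rear stop, a metal bar parallel to reader y, 50 mm tall, 20 mm thick, reader y -45 to 80 mm. The bar is adjustable: its front face lies anywhere within 10 mm before or behind this point, set anew each time and not measured; find it by feel. It does not give way when pushed.
- rear_tab_left (a joint): Orange bowed feeler tab (64 mm wide, gently sloped ends) in the rear stop's face, centred at reader y = 47 mm, 35 mm above the counter. m: 0 = standing 8 mm proud, 0.008 = pushed in flush with the stop's face. Weak spring (about 0.1 N out, 0.3 N in), so it creeps out if the basket slides back.
- rear_tab_right (a joint): The same kind of tab in the rear stop, centred at reader y = -13 mm.
- side_tab (a joint): The same kind of tab in the side rail's face, at reader x = 0, 35 mm above the counter; pushed in towards +y.
- basket: Loose woven brown basket with two tins fixed inside, 120 mm (its x) x 170 mm (its y), 80 mm tall, flat vertical sides, wall 8 mm; 0.5 to 0.9 kg, so sliding it takes roughly 3 to 10 N. Origin: middle of its underside. It starts to the right of the outline, nearer the robot, somewhat turned.
- vase: Loose grey vase standing on the blue outline, 150 mm tall, 90 mm across its belly (35 to 65 mm up), foot 64 mm across, straight neck 40 mm across from 105 to 145 mm up, lip 46 mm across. 0.35 to 0.55 kg. Origin: middle of its underside, z up.
- cork_mat: Round cork mat fixed to the counter, 156 mm across, 4 mm thick. Origin: middle of its underside.
- blue_trivet: Square blue tile fixed to the counter, 150 mm, 4 mm thick; not the place for the vase. Origin: middle of its underside.
- log_button_top (a point): Centre of the top of the reader's green round push button (32 mm across) on the console; it is pressed straight down.
- log_button (a joint): Travel of the button, m: 0 = up, 0.006 = fully down (about 6 N); springs back.
- oil_bottle: Bystander: green glass bottle, 200 mm tall, 64 mm across. Origin: middle of its underside.
- pasta_jar: Bystander: amber jar with a wooden lid, 150 mm tall, 90 mm across. Origin: middle of its underside.
- bean_can: Bystander: can, 100 mm tall, 72 mm across. Origin: middle of its underside.
- mug: Bystander: white mug, 90 mm tall, 80 mm across. Origin: middle of its underside.
- cereal_box: Bystander: upright carton, 60 x 150 x 190 mm. Origin: middle of its underside.
- spice_jar: Bystander: small jar, 70 mm tall, 48 mm across, on the robot's side of the pad. Origin: middle of its underside.

How it is judged:
By the outcome, as a careful person would: the job done as asked, in the order asked, and still so for the second after the job is handed in, with the robot touching nothing.
It also fails if it takes over 72 s, if anything falls off the work surface, if the arm or the gripper's body presses on something with over 40 N, if the wrist force passes 120 N, or if a joint passes its speed limit or range.

## Working session

There is one attempt and no reset: what is moved stays moved. The work goes in short steps, Python scripts to look and compute and a tool call to move; the robot and the scene stay as the last step left them, time stands still between calls to the robot, and variables do not carry over. Pictures are saved under pics/ and viewed, at most 10 in all, crops included, and the job is handed in when it is done.

Besides the shell and the picture viewer there is one more tool, called after "Emit:" in YAML: its name, and indented under it one key for each argument. send_rows: Moves the arm, as the interface text tells. Scaled input: -1 to 1 covers 30 cm each way for a shift and 2 pi rad each way for a turn. Its arguments: {"type":"object","properties":{"rows":{"type":"string"},"jaw":{"type":"number"},"force":{"type":"number"}},"required":["rows"]}

```bash
mkdir -p pics; cat > h.py <<'E'
import numpy as np,cv2
from plant import sensors,eyes,finish_job
def snap(n,fn=None):
    p,d=eyes.snapshot(n)
    if fn: cv2.imwrite('pics/'+fn,p[:,:,::-1])
    c=eyes.calibration(n); f=192/np.tan(np.radians(c['fov_y'])/2)
    return p,d,c,f,np.array(c['world_from_camera'])
def cloud(d,c,f,T):
    v,u=np.mgrid[:384,:512]
    P=np.stack([(u-c['cx'])/f*d,(v-c['cy'])/f*d,d,np.ones_like(d)],-1)@T.T
    P=P[...,:3]; P[d==0]=np.nan
    return P
def ray(u,v,z,c,f,T):
    r=T[:3,:3]@np.array([(u-c['cx'])/f,(v-c['cy'])/f,1]); o=T[:3,3]
    return o+r*(z-o[2])/r[2]
E
python3 - <<'E'
from h import *
for n in('top','side'):
    p,d,c,f,T=snap(n,n+'1.png'); print(n,c,f); P=cloud(d,c,f,T)
    np.savez('/tmp/'+n,p=p,d=d,P=P)
    print((d==0).mean(),np.nanpercentile(P[...,2],[1,50,99]))
s=sensors.get_state();print(s)
E
```

```text
top {'fov_y': 56.0143711664975, 'cx': 256.7947005178621, 'cy': 199.10402185261657, 'world_from_camera': array([[ 0.02661006, -0.99138863,  0.12822048,  0.41200598],
       [-0.99961176, -0.02744928, -0.00478216,  0.00704622],
       [ 0.00826054, -0.12804344, -0.99173416,  1.14881047],
       [ 0.        ,  0.        ,  0.        ,  1.        ]])} 360.9902569587957
0.003972371419270833 [-0.75886653  0.00075931  0.20251379]
side {'fov_y': 56.43992782194435, 'cx': 252.38616465372598, 'cy': 184.15170136928626, 'world_from_camera': array([[-0.99727138, -0.05384165,  0.05050608,  0.50639955],
       [-0.07268575,  0.59653781, -0.79928682,  0.89601405],
       [ 0.01290613, -0.80077694, -0.59882361,  0.73038024],
       [ 0.        ,  0.        ,  0.        ,  1.        ]])} 357.7790913161314
0.00384521484375 [-7.58986361e-01  7.10225536e-04  4.90638829e-01]
{'clock': 0.1, 'q': array([ 1.32383492,  0.68986923, -0.19453927,  1.56622437,  0.15730354,
        0.90252239, -0.21512564]), 'qd': array([ 2.63300170e-04,  5.84987789e-04,  6.19188653e-04, -2.38356836e-03,
        7.24279147e-05,  2.84066071e-03,  4.39583874e-04]), 'joint_torque': array([-4.01621030e-03, -5.28499317e+01, -1.27180818e+00, -1.53837454e+01,
       -5.25772898e-02,  2.00429007e-03,  6.44450347e-05]), 'tool_pos': array([ 0.17298892, -0.59999464,  0.23801418]), 'eef_rot': array([ 9.90157870e-01,  1.39952592e-01, -1.71081706e-04, -7.97303756e-04]), 'contact_force': array([ 0.73647454,  0.32817344, -0.30388744]), 'moment': array([-0.07679488, -0.03583481, -0.04431058]), 'finger_force': 0.0, 'opening': 0.9979393547410319}
```

View pics/top1.png

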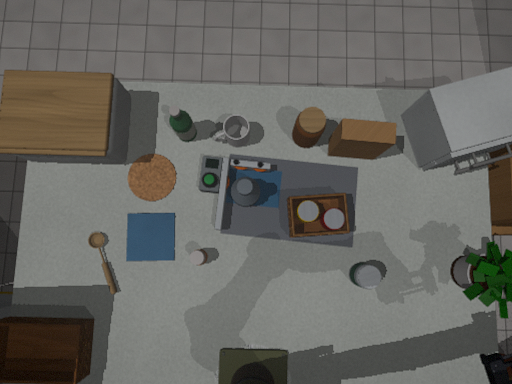

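View pics/side1.png

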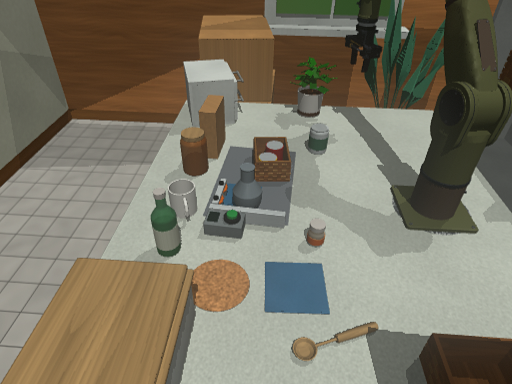

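The top view shows the cork mat at (152,177), trivet (151,237), button (209,180), vase (245,190), basket (318,214), side rail along column ~224 and rear stop near (250,163). The side view agrees. Next I measure these.

```bash
cat > m.py <<'E'
from h import *
def fit(P,m):
    q=P[m][:,:2].astype(np.float32)
    r=cv2.minAreaRect(q*1000); return np.round(r[0],1),np.round(r[1],1),round(r[2],2)
def blob(m):
    n,l,s,_=cv2.connectedComponentsWithStats(m.astype(np.uint8)); return l==1+np.argmax(s[1:,4])
def col(p,h0,h1,s0,v0=0):
    h=cv2.cvtColor(p,cv2.COLOR_RGB2HSV); return (h[...,0]>=h0)&(h[...,0]<=h1)&(h[...,1]>=s0)&(h[...,2]>=v0)
def box(x0,x1,y0,y1):
    m=np.zeros((384,512),bool); m[y0:y1,x0:x1]=1; return m
E
python3 - <<'E'
from m import *
D=np.load('/tmp/top.npz');p,P=D['p'],D['P'];z=P[...,2]
c=eyes.calibration('top');f=192/np.tan(np.radians(c['fov_y'])/2);T=c['world_from_camera']
def show(n,m,h):
    m=blob(m);v,u=np.nonzero(m)
    Q=np.array([ray(a,b,h,c,f,T) for a,b in zip(u,v)]); r=cv2.minAreaRect((Q[:,:2]*1000).astype(np.float32))
    print(n,m.sum(),'z',np.round(np.nanpercentile(z[m],[5,50,95]),3),'rayrect',np.round(r[0],1),np.round(r[1],1),round(r[2],2),'mean',Q.mean(0).round(4),'P med',np.nanmedian(P[m],0).round(4));return Q
show('cork',box(120,185,145,210)&col(p,3,20,90,60)&(z<.02),.004)
show('trivet',box(120,180,205,270)&col(p,95,115,100)&(z<.02),.004)
show('btn',box(198,222,165,195)&col(p,45,80,120),.05)
show('console',box(190,222,145,200)&(z>.035)&(z<.06),.045)
show('basket',box(280,360,185,245)&(z>.03),.08)
show('rimbasket',box(280,360,185,245)&(z>.07),.08)
show('siderail',box(212,235,150,245)&(z>.04)&(z<.06)&(np.abs(p.astype(int).max(-1)-p.min(-1))<40)&(p.min(-1)>110),.05)
show('rear',box(228,275,145,180)&(z>.04)&(z<.06),.05)
show('blueoutline',box(225,290,160,220)&col(p,95,115,100)&(z<.01),0)
pad=(box(200,370,140,260)&(z<.01)&(p.max(-1)<115)); show('pad',pad,0)
for a,b in((.11,.14),(.143,.16),(.03,.07)): 
    m=box(225,270,165,215)&(z>a)&(z<b)&(P[...,1]<0.1);print('vase',a,m.sum(),np.nanmin(P[m],0),np.nanmax(P[m],0),np.nanmedian(P[m],0))
for n,b in dict(spice=(185,210,240,270),can=(345,385,255,295),mug=(210,252,110,150),oil=(165,200,100,145),jar=(290,328,100,150),box=(325,400,115,165)).items():
    m=blob(box(*b)&(z>.03)); q=P[m];print(n,np.nanpercentile(q,2,axis=0).round(3),np.nanpercentile(q,98,axis=0).round(3))
cv2.imwrite('pics/crop.png',cv2.resize(p[140:260,180:370,::-1],None,fx=4,fy=4,interpolation=cv2.INTER_CUBIC))
E
```

```text
cork 1754 z [0.001 0.004 0.008] rayrect [622.9 341.8] [150.3 151.4] 1.65 mean [0.6227 0.3414 0.004 ] P med [0.6227 0.3411 0.0045]
trivet 2145 z [0.001 0.005 0.008] rayrect [433.  333.4] [146.9 145.8] 1.86 mean [0.4329 0.333  0.004 ] P med [0.4324 0.3326 0.0048]
btn 86 z [0.059 0.067 0.071] rayrect [613.3 151.8] [28.8 30.6] 47.47 mean [0.613  0.1522 0.05  ] P med [0.6095 0.15   0.0672]
console 678 z [0.042 0.047 0.058] rayrect [618.7 148.7] [136.3  68.1] 2.25 mean [0.6275 0.1449 0.045 ] P med [0.6305 0.1429 0.0466]
basket 1619 z [0.043 0.07  0.085] rayrect [ 508.2 -180.5] [121.8 176.1] 5.61 mean [ 0.5096 -0.1854  0.08  ] P med [ 0.5103 -0.1927  0.0702]
rimbasket 814 z [0.07  0.081 0.086] rayrect [ 508.7 -182.4] [121.2 172.1] 5.61 mean [ 0.5066 -0.1959  0.08  ] P med [ 0.5029 -0.2156  0.0809]
siderail 402 z [0.047 0.051 0.054] rayrect [569.8 111.7] [ 17.8 222.9] 85.25 mean [0.5672 0.112  0.05  ] P med [0.5652 0.112  0.0507]
rear 287 z [0.041 0.05  0.058] rayrect [660.  26.] [124.5  29. ] 88.56 mean [0.6606 0.0259 0.05  ] P med [0.6603 0.026  0.0499]
blueoutline 888 z [-0.002  0.002  0.
[... 194 characters left out ...]
 0.5627 -0.1028  0.    ] P med [ 0.5785 -0.0828  0.0014]
vase 0.11 12 [0.55513001 0.02213183 0.11052717] [0.56441308 0.05119817 0.13036668] [0.55767403 0.03493249 0.1190638 ]
vase 0.143 194 [0.55437002 0.01911694 0.14662944] [0.5971149  0.05890616 0.15546453] [0.57507519 0.03886893 0.15064914]
vase 0.03 349 [ 0.5306413  -0.0343626   0.03066509] [0.66270813 0.09991333 0.06980719] [0.64968351 0.03397679 0.04943033]
spice [0.351 0.154 0.032] [0.395 0.194 0.074]
can [ 0.302 -0.353  0.034] [ 0.366 -0.289  0.104]
mug [0.728 0.035 0.031] [0.805 0.135 0.093]
oil [0.741 0.205 0.037] [0.791 0.261 0.202]
jar [ 0.732 -0.185  0.038] [ 0.809 -0.106  0.154]
box [ 0.7   -0.369  0.038] [ 0.763 -0.224  0.194]
```

View pics/crop.png

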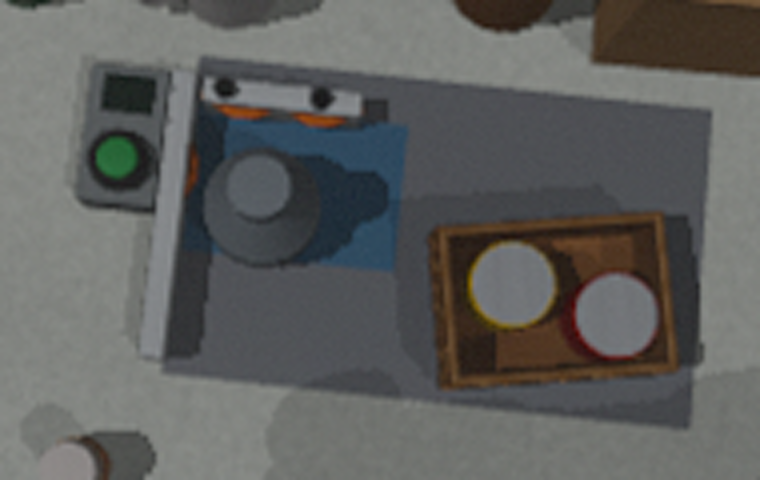

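The crop shows the reader corner: side rail from (182,75) to (150,355), rear stop with two tabs at (240,112) and (320,122), vase lip at (258,185), and the basket rim corners. Reader yaw is about -4.6° with its origin near (0.600, 0.014). The basket is at yaw +5.6°. The sizes agree with those given, so I'll move.

```bash
cat > k.py <<'E'
from h import *
from scipy.spatial.transform import Rotation as R
YAW=-0.0803;O=np.array([.600,.014])
A=np.array([[np.cos(YAW),-np.sin(YAW)],[np.sin(YAW),np.cos(YAW)]])
w=lambda x,y:O+A@[x,y]         # reader->world
r=lambda x,y:A.T@(np.array([x,y])-O)
def conv(*wps):
    s=sensors.get_state();p=s['tool_pos'];q=R.from_quat(s['eef_rot']);M=q.as_matrix();y0=np.arctan2(M[1,0],M[0,0])
    print('t',s['clock'],'pos',p.round(4),'yaw',round(y0,3),'rd',r(*p[:2]).round(4),'F',s['contact_force'].round(1),'op',round(s['opening'],2))
    for x,y,z,yw in wps:
        d=M.T@(np.array([x,y,z])-p)/.3; dy=(yw-y0+np.pi)%(2*np.pi)-np.pi
        print(d.round(3),round(-dy/2/np.pi,4))
E
python3 -c "
from k import *
conv((.36,-.30,.24,1.49),(.576,.039,.24,1.49))"
```

```text
t 0.1 pos [ 0.173 -0.6    0.238] yaw 0.281 rd [-0.3764 -0.6463] F [ 0.7  0.3 -0.3] op 1.0
[ 0.876 -0.788 -0.005] -0.1924
[ 1.881 -1.674 -0.004] -0.1924
```

Emit:
send_rows:
  rows: "0.1 -0.09 0 -0.02;0.2 -0.18 0 -0.04;0.3 -0.27 0 -0.06;0.4 -0.36 0 -0.08;0.5 -0.45 0 -0.1;0.6 -0.54 0 -0.12;0.7 -0.63 0 -0.14;0.8 -0.72 0 -0.16;0.9 -0.81 0 -0.18;0.95 -0.85 0 -0.192"
  jaw: -1

```text
clock: 0.93
tool_pos: [0.3789, -0.2715, 0.239]
eef_rot: [0.732, 0.682, 0.001, -0.0]
contact_force: [-0.2, 0.8, 0.1]
opening: 0.999
finger_force: 0.0
```

```bash
python3 -c "
from k import *
conv((.576,.039,.24,1.49))"
```

```text
t 0.9333 pos [ 0.3789 -0.2715  0.239 ] yaw 1.5 rd [-0.1975 -0.3023] F [-0.2  0.8  0.1] op 1.0
[1.079 0.582 0.   ] 0.0015
```

Emit:
send_rows:
  rows: "0.12 0.065 0 0;0.24 0.13 0 0;0.36 0.195 0 0;0.48 0.26 0 0;0.6 0.325 0 0;0.72 0.39 0 0;0.83 0.45 0 0;0.92 0.5 0 0;0.97 0.525 0 0;0.97 0.525 0 0"

```text
clock: 1.77
tool_pos: [0.5594, 0.0058, 0.2387]
eef_rot: [0.734, 0.679, 0.002, -0.001]
contact_force: [-0.2, -0.2, 0.7]
opening: 1.003
finger_force: 0.0
```

```bash
python3 -c "
from k import *
conv((.576,.039,.24,1.49),(.576,.039,.112,1.49))"
```

```text
t 1.7667 pos [0.5594 0.0058 0.2387] yaw 1.494 rd [-0.0398 -0.0114] F [-0.2 -0.2  0.7] op 1.0
[ 0.115  0.047 -0.004] 0.0006
[0.113 0.046 0.423] 0.0006
```

Emit:
send_rows:
  rows: "0.06 0.025 0.03 0;0.113 0.046 0.08 0;0.113 0.046 0.16 0;0.113 0.046 0.24 0;0.113 0.046 0.31 0;0.113 0.046 0.37 0;0.113 0.046 0.41 0;0.113 0.046 0.425 0;0.113 0.046 0.425 0"

```text
clock: 2.52
tool_pos: [0.573, 0.0316, 0.1101]
eef_rot: [0.736, 0.677, -0.002, -0.001]
contact_force: [0.1, -0.7, 0.8]
opening: 1.002
finger_force: 0.0
```

Emit:
send_rows:
  rows: "0 0 0 0;0 0 0 0;0 0 0 0;0 0 0 0;0 0 0 0;0 0 0 0;0 0 0 0"
  jaw: 1
  force: 25

```text
clock: 3.1
tool_pos: [0.5747, 0.0329, 0.1115]
eef_rot: [0.736, 0.677, 0.0, 0.0]
contact_force: [1.7, 0.1, 1.2]
opening: 0.491
finger_force: 0.7
```

```bash
python3 -c "
from k import *
conv((.58,.04,.215,1.49),(.6,.20,.215,1.49),(.6225,.3415,.215,1.49))"
```

```text
t 3.1 pos [0.5747 0.0329 0.1115] yaw 1.487 rd [-0.0267  0.0168] F [1.7 0.1 1.2] op 0.49
[ 0.025  0.016 -0.345] -0.0005
[ 0.562  0.038 -0.345] -0.0005
[ 1.038  0.073 -0.345] -0.0005
```

Emit:
send_rows:
  rows: "0 0 0 0;0.02 0 0 0;0.02 0 0 0;0.02 0 0 0"
  jaw: -0.3

```text
clock: 3.43
tool_pos: [0.5746, 0.0398, 0.1112]
eef_rot: [0.736, 0.677, 0.0, -0.0]
contact_force: [-0.7, -0.5, 0.8]
opening: 0.649
finger_force: 0.0
```

Emit:
send_rows:
  rows: "0 0 0 0;0 0 0 0;0 0 0 0;0 0 0 0;0 0 0 0;0 0 0 0"
  jaw: 1
  force: 25

```text
clock: 3.93
tool_pos: [0.575, 0.0388, 0.1112]
eef_rot: [0.736, 0.677, 0.0, 0.0]
contact_force: [2.6, 0.5, -0.6]
opening: 0.457
finger_force: 24.6
```

```bash
python3 -c "
from k import *
conv((.58,.04,.215,1.49),(.6,.20,.215,1.49),(.6225,.3415,.215,1.49))"
```

```text
t 3.9333 pos [0.575  0.0388 0.1112] yaw 1.487 rd [-0.027   0.0227] F [ 2.6  0.5 -0.6] op 0.46
[ 0.005  0.017 -0.346] -0.0005
[ 0.542  0.038 -0.346] -0.0005
[ 1.019  0.074 -0.346] -0.0005
```

Vase gripped (opening 40 mm, 25 N). Lift it, then carry.

Emit:
send_rows:
  rows: "0 0 -0.03 0;0 0 -0.08 0;0 0 -0.14 0;0 0.01 -0.21 0;0.01 0.01 -0.28 0;0.04 0.02 -0.32 0;0.09 0.02 -0.34 0;0.16 0.03 -0.34 0;0.24 0.03 -0.34 0;0.33 0.03 -0.34 0"

```text
clock: 4.77
tool_pos: [0.5908, 0.1372, 0.2125]
eef_rot: [0.736, 0.677, -0.001, -0.0]
contact_force: [-0.9, 0.4, -5.2]
opening: 0.461
finger_force: 24.3
```

Emit:
send_rows:
  rows: "0.09 0.01 0 0;0.19 0.01 0 0;0.29 0.02 0 0;0.39 0.03 0 0;0.48 0.03 0 0;0.56 0.04 0 0;0.62 0.04 0 0;0.66 0.04 0 0;0.68 0.04 0 0;0.68 0.04 0 0"

```text
clock: 5.6
tool_pos: [0.6195, 0.3408, 0.2124]
eef_rot: [0.735, 0.678, -0.001, -0.001]
contact_force: [-0.2, 0.0, -4.4]
opening: 0.458
finger_force: 24.3
```

```bash
python3 -c "
from k import *
conv((.6225,.3415,.21,1.49),(.6225,.3415,.1165,1.49))
from m import *
p,d,c,f,T=snap('top');P=cloud(d,c,f,T)
p,d,c,f,T=snap('side','side2.png');P=cloud(d,c,f,T)
"
```

```text
t 5.6 pos [0.6195 0.3408 0.2124] yaw 1.49 rd [-0.0067  0.3273] F [-0.2  0.  -4.4] op 0.46
[0.003 0.01  0.008] -0.0001
[0.003 0.01  0.32 ] -0.0001
```

View pics/side2.png

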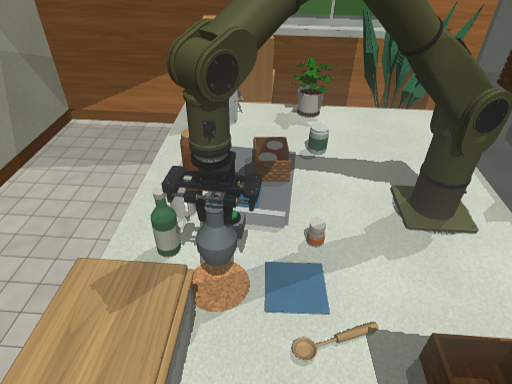

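The vase hangs upright at about (217,240), above the mat at (220,285). Lowering it now.

Emit:
send_rows:
  rows: "0.01 0.01 0.05 0;0.01 0.01 0.11 0;0.01 0.01 0.17 0;0.01 0.01 0.22 0;0.01 0.01 0.26 0;0.01 0.01 0.29 0;0.01 0.01 0.305 0;0.01 0.01 0.315 0;0.01 0.01 0.323 0;0.01 0.01 0.323 0"

```text
clock: 6.53
tool_pos: [0.6245, 0.342, 0.1165]
eef_rot: [0.736, 0.677, 0.0, 0.0]
contact_force: [0.2, 0.1, -4.6]
opening: 0.454
finger_force: 24.3
```

Emit:
send_rows:
  rows: "0 0 0.002 0;0 0 0.004 0;0 0 0.006 0;0 0 0.006 0"

```text
clock: 6.87
tool_pos: [0.6247, 0.342, 0.1153]
eef_rot: [0.736, 0.677, 0.001, 0.0]
contact_force: [0.2, -0.8, -1.6]
opening: 0.458
finger_force: 24.5
```

Contact is just starting (load 4.5 → 1.6 N). A little further, then release.

Emit:
send_rows:
  rows: "0 0 0.002 0;0 0 0.003 0;0 0 0.003 0"

```text
clock: 7.12
tool_pos: [0.625, 0.3422, 0.1151]
eef_rot: [0.736, 0.677, 0.001, 0.0]
contact_force: [-0.1, -1.5, 5.5]
opening: 0.458
finger_force: 25.1
```

Emit:
send_rows:
  rows: "0 0 0 0;0 0 0 0;0 0 0 0;0 0 0 0;0 0 0 0;0 0 0 0;0 0 0 0"
  jaw: -1

```text
clock: 7.7
tool_pos: [0.6241, 0.3418, 0.1134]
eef_rot: [0.736, 0.677, -0.0, -0.0]
contact_force: [-0.0, -0.3, 0.2]
opening: 0.966
finger_force: 0.0
```

Emit:
send_rows:
  rows: "0 0 -0.06 0;0 0 -0.15 0;0 0 -0.26 0;0 0 -0.38 0;0 0 -0.46 0;-0.1 0 -0.5 0;-0.23 0 -0.5 0;-0.36 0 -0.5 0;-0.49 0 -0.5 0;-0.62 0 -0.5 0"

```text
clock: 8.53
tool_pos: [0.6082, 0.1547, 0.2638]
eef_rot: [0.736, 0.677, 0.0, 0.0]
contact_force: [1.0, -0.0, 0.4]
opening: 1.0
finger_force: 0.0
```

```bash
python3 -c "
from k import *
from m import *
conv((*w(-.06,-.335),.26,1.49),(*w(-.06,-.335),.03,1.49))
p,d,c,f,T=snap('side');P=cloud(d,c,f,T);z=P[...,2]
near=np.hypot(P[...,0]-.6225,P[...,1]-.3415)<.1
for a,b in((.03,.045),(.11,.14),(.15,.17)):
  m=near&(z>a)&(z<b);q=P[m];print(a,m.sum(),np.nanmin(q,0).round(3),np.nanmax(q,0).round(3))
p,d,c,f,T=snap('top','top2.png');P=cloud(d,c,f,T);z=P[...,2];m=(np.hypot(P[...,0]-.6225,P[...,1]-.3415)<.1)&(z>.14);print('toplip',m.sum(),np.nanmin(P[m],0),np.nanmax(P[m],0))
"
```

```text
t 8.5333 pos [0.6082 0.1547 0.2638] yaw 1.488 rd [-0.0031  0.1409] F [ 1.  -0.   0.4] op 1.0
[-1.587 -0.185  0.013] -0.0004
[-1.587 -0.186  0.78 ] -0.0004
0.03 92 [0.58  0.342 0.03 ] [0.668 0.385 0.045]
0.11 155 [0.604 0.341 0.11 ] [0.644 0.362 0.14 ]
0.15 248 [0.603 0.317 0.151] [0.669 0.437 0.169]
toplip 239 [0.60163085 0.31944762 0.14020313] [0.6774052  0.43626528 0.17186263]
```

The vase stands on the mat, 2 mm from its centre. Next I go to the right of the basket.

Emit:
send_rows:
  rows: "-0.13 -0.02 0 0;-0.26 -0.05 0 0;-0.39 -0.07 0 0;-0.52 -0.09 0 0;-0.65 -0.12 0 0;-0.78 -0.14 0 0;-0.91 -0.16 0 0;-1 -0.18 0 0"
  jaw: -0.364

```text
clock: 9.3
tool_pos: [0.5289, -0.142, 0.2636]
eef_rot: [0.737, 0.676, -0.001, 0.001]
contact_force: [0.2, -0.7, 0.5]
opening: 0.687
finger_force: 0.0
```

```bash
python3 -c "
from k import *
conv((*w(-.07,-.34),.26,1.4905),(*w(-.07,-.34),.03,1.4905))
"
```

```text
t 9.3 pos [ 0.5289 -0.142   0.2636] yaw 1.484 rd [-0.0584 -0.1612] F [ 0.2 -0.7  0.5] op 0.69
[-0.596 -0.035  0.013] -0.0011
[-0.595 -0.035  0.78 ] -0.0011
```

Emit:
send_rows:
  rows: "-0.13 -0.01 0 0;-0.26 -0.02 0 0;-0.39 -0.03 0 0;-0.52 -0.035 0 0;-0.595 -0.035 0.05 0;-0.595 -0.035 0.17 0;-0.595 -0.035 0.3 0;-0.595 -0.035 0.43 0;-0.595 -0.035 0.55 0;-0.595 -0.035 0.65 0"

```text
clock: 10.13
tool_pos: [0.504, -0.3143, 0.0662]
eef_rot: [0.736, 0.677, -0.0, -0.001]
contact_force: [0.2, 0.1, 1.0]
opening: 0.682
finger_force: 0.0
```

Emit:
send_rows:
  rows: "0 0 0.06 0;0 0 0.1 0;0 0 0.12 0;0 0 0.125 0;0 0 0.125 0"

```text
clock: 10.55
tool_pos: [0.5052, -0.3151, 0.0318]
eef_rot: [0.736, 0.677, 0.0, 0.001]
contact_force: [0.5, -0.9, 0.1]
opening: 0.685
finger_force: 0.0
```

```bash
python3 -c "
from k import *
conv((*w(-.07,-.30),.03,1.4905),(*w(-.07,-.20),.03,1.4905))
"
```

```text
t 10.55 pos [ 0.5052 -0.3151  0.0318] yaw 1.487 rd [-0.0681 -0.3356] F [ 0.5 -0.9  0.1] op 0.68
[ 0.119 -0.007  0.006] -0.0005
[ 0.452 -0.008  0.006] -0.0005
```

Emit:
send_rows:
  rows: "0.04 0 0.006 0;0.08 0 0.006 0;0.11 -0.005 0.006 0;0.14 -0.005 0.006 0;0.17 -0.005 0.006 0;0.2 -0.005 0.006 0;0.23 -0.005 0.006 0;0.26 -0.005 0.006 0;0.29 -0.005 0.006 0;0.32 -0.005 0.006 0"

```text
clock: 11.38
tool_pos: [0.5104, -0.2202, 0.0301]
eef_rot: [0.736, 0.676, -0.001, 0.001]
contact_force: [-0.4, -5.1, 0.2]
opening: 0.685
finger_force: 2.8
```

```bash
cat > b.py <<'E'
from k import *
from m import *
def basket(fn=None):
    p,d,c,f,T=snap('top',fn);P=cloud(d,c,f,T);z=P[...,2]
    H=cv2.cvtColor(p,cv2.COLOR_RGB2HSV)
    m=(z>.072)&(z<.09)&(H[...,0]<22)&(H[...,1]>70)&(np.abs(P[...,0]-.55)<.2)&(P[...,1]>-.33)&(P[...,1]<.12)
    m&=P[...,0]<.7
    v,u=np.nonzero(m);Q=np.array([ray(a,b,.08,c,f,T) for a,b in zip(u,v)])
    b=cv2.minAreaRect((Q[:,:2]*1000).astype(np.float32));print('basket n',m.sum(),np.round(b,1) if 0 else b,'reader',r(b[0][0]/1e3,b[0][1]/1e3).round(4))
    q=np.array([r(*a[:2]) for a in Q]);print('rim reader x',np.percentile(q[:,0],[1,99]).round(4),'y',np.percentile(q[:,1],[1,99]).round(4))
E
python3 -c "
from b import *
conv()
basket('top3.png')
"
```

```text
t 11.3833 pos [ 0.5104 -0.2202  0.0301] yaw 1.486 rd [-0.0705 -0.2407] F [-0.4 -5.1  0.2] op 0.68
basket n 424 ((527.7946166992188, -117.88278198242188), (158.6412811279297, 121.56059265136719), 85.17414855957031) reader [-0.0614 -0.1372]
rim reader x [-0.1217 -0.0007] y [-0.2087 -0.0583]
```

View pics/top3.png

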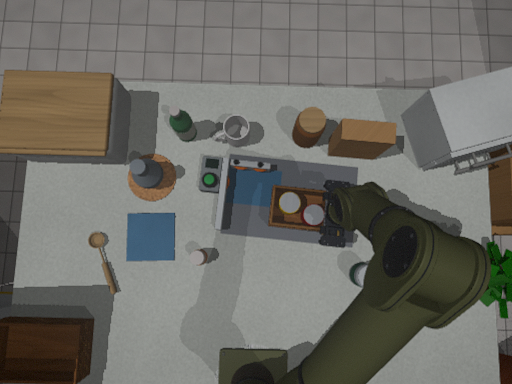

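Basket rim at (270–327,186–228) is now square with the reader, and the vase is on the mat at (150,173). Continue pushing towards the side rail.

Emit:
send_rows:
  rows: "0.03 0 0 0;0.07 0 0 0;0.11 0 0 0;0.15 0 0 0;0.19 0 0 0;0.23 0 0 0;0.27 0 0 0;0.31 0 0 0;0.34 0 0 0;0.36 0 0 0"

```text
clock: 12.27
tool_pos: [0.5198, -0.1122, 0.03]
eef_rot: [0.736, 0.677, -0.001, 0.001]
contact_force: [-1.3, -7.3, 2.2]
opening: 0.684
finger_force: 3.7
```

```bash
python3 -c "
from b import *
conv((*w(-.07,-.094),.03,1.4905))
basket()
"
```

```text
t 12.2667 pos [ 0.5198 -0.1122  0.03  ] yaw 1.486 rd [-0.0698 -0.1322] F [-1.3 -7.3  2.2] op 0.68
[ 0.127 -0.001 -0.   ] -0.0007
basket n 389 ((537.5300903320312, -5.987251281738281), (146.93019104003906, 121.63663482666016), 85.17752075195312) reader [-0.0607 -0.0249]
rim reader x [-1.212e-01  1.000e-04] y [-0.0953  0.048 ]
```

Emit:
send_rows:
  rows: "0.03 0 0 0;0.055 0 0 0;0.075 0 0 0;0.09 0 0 0;0.1 0 0 0;0.105 0 0 0;0.11 0 0 0"

```text
clock: 12.9
tool_pos: [0.5222, -0.0813, 0.03]
eef_rot: [0.737, 0.676, -0.002, 0.001]
contact_force: [-1.9, -8.3, 3.9]
opening: 0.684
finger_force: 4.1
```

Emit:
send_rows:
  rows: "0.005 0 0 0;0.01 0 0 0;0.015 0 0 0;0.02 0 0 0"

```text
clock: 13.23
tool_pos: [0.5225, -0.0773, 0.03]
eef_rot: [0.737, 0.675, -0.003, 0.002]
contact_force: [-1.2, -14.8, 2.8]
opening: 0.682
finger_force: 7.2
```

```bash
python3 -c "
from b import *
conv((*w(-.07,-.094),.03,1.4905))
basket()
"
```

```text
t 13.2333 pos [ 0.5225 -0.0773  0.03  ] yaw 1.483 rd [-0.0699 -0.0972] F [ -1.2 -14.8   2.8] op 0.68
[ 0.011 -0.    -0.   ] -0.0012
basket n 356 ((540.535400390625, 28.93537139892578), (145.21978759765625, 121.60301971435547), 85.13096618652344) reader [-0.0605  0.0101]
rim reader x [-0.1206  0.0002] y [-0.0594  0.0824]
```

Contact with the side rail (14.8 N, stalled). Back off, go up, turn and come round behind the near wall.

Emit:
send_rows:
  rows: "-0.03 0 0 0;-0.08 0 0 0;-0.13 0 -0.03 0;-0.15 0 -0.12 0;-0.15 0 -0.24 0;-0.15 0.05 -0.35 0.015;-0.12 0.12 -0.4 0.034;-0.08 0.2 -0.4 0.053;-0.03 0.25 -0.4 0.072;0 0.28 -0.4 0.091"

```text
clock: 14.12
tool_pos: [0.6094, -0.0762, 0.1502]
eef_rot: [0.898, 0.44, 0.003, -0.001]
contact_force: [1.2, 0.1, -0.8]
opening: 0.685
finger_force: 0.0
```

```bash
python3 -c "
from b import *
conv((*w(-.168,-.003),.15,-.0803),(*w(-.168,-.003),.03,-.0803))
basket()
print(sensors.get_state()['q'].round(2))
"
```

```text
t 14.1167 pos [ 0.6094 -0.0762  0.1502] yaw 0.912 rd [ 0.0166 -0.0892] F [ 1.2  0.1 -0.8] op 0.68
[-0.096 -0.672 -0.001] 0.1579
[-0.098 -0.673  0.399] 0.1579
basket n 407 ((539.55029296875, 17.35076904296875), (168.36106872558594, 121.36534118652344), 84.8466796875) reader [-0.0605 -0.0015]
rim reader x [-1.206e-01  1.000e-04] y [-0.0849  0.0823]
[ 0.15  0.79 -0.19  1.68  0.2   0.69 -0.8 ]
```

Emit:
send_rows:
  rows: "-0.01 -0.06 0 0.019;-0.02 -0.15 0 0.038;-0.04 -0.26 0 0.057;-0.06 -0.37 0 0.076;-0.08 -0.48 0 0.095;-0.09 -0.57 0 0.114;-0.097 -0.63 0 0.133;-0.097 -0.67 0 0.152;-0.097 -0.673 0 0.158;-0.097 -0.673 0 0.158"
  jaw: -1

```text
clock: 15.0
tool_pos: [0.4286, 0.0208, 0.1494]
eef_rot: [0.999, -0.037, -0.0, -0.0]
contact_force: [0.8, 0.6, 1.0]
opening: 0.999
finger_force: 0.0
```

```bash
python3 -c "
from b import *
conv((*w(-.168,-.003),.03,-.083),(*w(-.131,-.003),.03,-.083))
"
```

```text
t 15.0 pos [0.4286 0.0208 0.1494] yaw -0.073 rd [-0.1714 -0.007 ] F [0.8 0.6 1. ] op 1.0
[ 0.012 -0.013  0.398] 0.0016
[ 0.135 -0.012  0.398] 0.0016
```

Emit:
send_rows:
  rows: "0 0 0.05 0.001;0 -0.012 0.13 0.001;0 -0.012 0.22 0.001;0 -0.012 0.3 0.001;0 -0.012 0.36 0.001;0 -0.012 0.39 0.001;0.02 -0.012 0.398 0.001;0.06 -0.012 0.398 0.001;0.1 -0.012 0.398 0.001;0.12 -0.012 0.398 0.001"

```text
clock: 15.83
tool_pos: [0.4675, 0.0203, 0.0292]
eef_rot: [0.999, -0.041, 0.001, -0.0]
contact_force: [-0.4, -0.1, -0.4]
opening: 0.998
finger_force: 0.0
```

Emit:
send_rows:
  rows: "0.02 0 0 0;0.04 0 0 0;0.06 0 0 0;0.08 0 0 0;0.1 0 0 0;0.11 0 0 0;0.12 0 0 0"

```text
clock: 16.42
tool_pos: [0.4957, 0.0181, 0.0298]
eef_rot: [0.999, -0.041, -0.005, -0.001]
contact_force: [-11.9, -0.4, 6.7]
opening: 1.0
finger_force: 6.1
```

```bash
python3 -c "
from b import *
conv((*w(-.077,-.003),.03,-.083))
basket()
"
```

```text
t 16.4167 pos [0.4957 0.0181 0.0298] yaw -0.082 rd [-0.1043 -0.0042] F [-11.9  -0.4   6.7] op 1.0
[ 0.091 -0.004 -0.002] 0.0002
basket n 281 ((581.6505126953125, 14.069808959960938), (168.89962768554688, 86.56812286376953), 84.76370239257812) reader [-0.0183 -0.0014]
rim reader x [-0.0592  0.0244] y [-0.0855  0.0821]
```

Emit:
send_rows:
  rows: "0.01 0 0 0;0.025 0 0 0;0.04 0 0 0;0.055 0 0 0;0.065 0 0 0;0.07 0 0 0"

```text
clock: 16.97
tool_pos: [0.5165, 0.0165, 0.0298]
eef_rot: [0.999, -0.041, -0.005, -0.001]
contact_force: [-12.7, -1.2, 7.6]
opening: 0.998
finger_force: 6.2
```

```bash
python3 -c "
from b import *
conv((*w(-.077,-.003),.03,-.083))
basket('top4.png')
p=cv2.imread('pics/top4.png');cv2.imwrite('pics/crop4.png',cv2.resize(p[145:245,195:295],None,fx=6,fy=6,interpolation=cv2.INTER_CUBIC))
"
```

```text
t 16.9667 pos [0.5165 0.0165 0.0298] yaw -0.082 rd [-0.0835 -0.0042] F [-12.7  -1.2   7.6] op 1.0
[ 0.021 -0.004 -0.001] 0.0002
basket n 277 ((602.2498779296875, 12.432334899902344), (169.12222290039062, 86.42878723144531), 85.13599395751953) reader [ 0.0024 -0.0014]
rim reader x [-0.0383  0.0453] y [-0.0856  0.0827]
```

View pics/crop4.png

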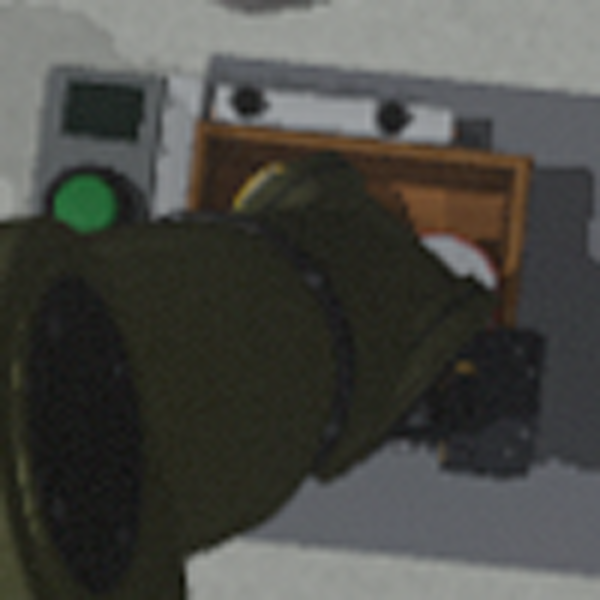

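The basket's front rim (row ~140) is a few mm from the stop bar (row ~130) and flush with the rail at column ~195. Now short feeling steps.

Emit:
send_rows:
  rows: "0.006 0 0 0;0.012 0 0 0;0.012 0 0 0"

```text
clock: 17.27
tool_pos: [0.5189, 0.0163, 0.0298]
eef_rot: [0.999, -0.041, -0.006, -0.001]
contact_force: [-12.7, -0.1, 8.2]
opening: 1.003
finger_force: 6.0
```

Emit:
send_rows:
  rows: "0.005 0 0 0;0.01 0 0 0;0.01 0 0 0"

```text
clock: 17.52
tool_pos: [0.5215, 0.0161, 0.0298]
eef_rot: [0.999, -0.041, -0.007, -0.001]
contact_force: [-12.4, 0.3, 7.5]
opening: 1.002
finger_force: 6.4
```

Emit:
send_rows:
  rows: "0.005 0 0 0;0.01 0 0 0;0.01 0 0 0"

```text
clock: 17.77
tool_pos: [0.5233, 0.016, 0.0297]
eef_rot: [0.999, -0.041, -0.008, -0.001]
contact_force: [-14.6, -0.0, 10.1]
opening: 1.001
finger_force: 7.5
```

Emit:
send_rows:
  rows: "0.005 0 0 0;0.01 0 0 0;0.01 0 0 0"

```text
clock: 18.02
tool_pos: [0.5231, 0.0161, 0.0297]
eef_rot: [0.999, -0.041, -0.011, -0.002]
contact_force: [-20.4, -0.0, 14.9]
opening: 1.0
finger_force: 10.5
```

```bash
python3 -c "
from b import *
conv()
basket()
"
```

```text
t 18.0167 pos [0.5231 0.0161 0.0297] yaw -0.082 rd [-0.0768 -0.0041] F [-20.4  -0.   14.9] op 1.0
basket n 267 ((593.334228515625, 12.976707458496094), (168.5521697998047, 118.11019897460938), 85.33438110351562) reader [-0.0066 -0.0016]
rim reader x [-0.0427  0.0523] y [-0.0856  0.082 ]
```

Stalled on the rear stop at 20 N. Back off, then a confirming push from the right against the side rail.

Emit:
send_rows:
  rows: "-0.05 0 0 0;-0.12 0 -0.02 0;-0.15 0 -0.1 0;-0.15 0 -0.22 0;-0.15 0.05 -0.34 -0.019;-0.1 0.12 -0.4 -0.038;-0.03 0.2 -0.4 -0.057;0.05 0.29 -0.4 -0.076;0.12 0.38 -0.4 -0.095;0.18 0.43 -0.4 -0.114"
  jaw: -0.364

```text
clock: 18.9
tool_pos: [0.5787, -0.1226, 0.151]
eef_rot: [0.95, 0.313, 0.0, 0.002]
contact_force: [-0.1, -0.5, 0.0]
opening: 0.684
finger_force: 0.0
```

```bash
python3 -c "
from b import *
conv((*w(-.010,-.135),.15,1.488),(*w(-.010,-.135),.03,1.488))
basket()
"
```

```text
t 18.9 pos [ 0.5787 -0.1226  0.151 ] yaw 0.637 rd [-0.0103 -0.1379] F [-0.1 -0.5  0. ] op 0.68
[ 0.007 -0.007  0.003] -0.1355
[ 0.008 -0.008  0.403] -0.1355
basket n 397 ((591.5484619140625, 13.238739013671875), (169.09774780273438, 122.03791809082031), 85.54529571533203) reader [-0.0084 -0.0014]
rim reader x [-0.0686  0.0523] y [-0.0853  0.0827]
```

Emit:
send_rows:
  rows: "0.003 -0.004 0 -0.019;0.008 -0.008 0 -0.038;0.008 -0.008 0 -0.057;0.008 -0.008 0 -0.076;0.008 -0.008 0.05 -0.095;0.008 -0.008 0.14 -0.114;0.008 -0.008 0.23 -0.131;0.008 -0.008 0.32 -0.1355;0.008 -0.008 0.38 -0.1355;0.008 -0.008 0.4 -0.1355"

```text
clock: 19.78
tool_pos: [0.5762, -0.1142, 0.0274]
eef_rot: [0.737, 0.676, -0.002, -0.002]
contact_force: [-0.5, 0.4, -0.5]
opening: 0.68
finger_force: 0.0
```

```bash
python3 -c "
from b import *
conv((*w(-.010,-.0972),.03,1.486))
"
```

```text
t 19.7833 pos [ 0.5762 -0.1142  0.0274] yaw 1.485 rd [-0.0135 -0.1296] F [-0.5  0.4 -0.5] op 0.68
[ 0.108  0.011 -0.009] -0.0002
```

Emit:
send_rows:
  rows: "0.04 0 -0.008 0;0.075 0 -0.008 0;0.09 0 -0.008 0;0.1 0 -0.008 0;0.105 0 -0.008 0;0.105 0 -0.008 0"

```text
clock: 20.28
tool_pos: [0.5816, -0.0826, 0.0332]
eef_rot: [0.737, 0.676, 0.0, 0.001]
contact_force: [0.1, 0.2, -0.1]
opening: 0.683
finger_force: 0.0
```

Emit:
send_rows:
  rows: "0.005 0 0 0;0.01 0 0 0;0.01 0 0 0"

```text
clock: 20.53
tool_pos: [0.5812, -0.0819, 0.0327]
eef_rot: [0.737, 0.675, -0.001, 0.001]
contact_force: [-0.5, -3.6, 3.1]
opening: 0.684
finger_force: 1.9
```

Emit:
send_rows:
  rows: "0.005 0 0 0;0.01 0 0 0;0.01 0 0 0"

```text
clock: 20.78
tool_pos: [0.5811, -0.082, 0.0328]
eef_rot: [0.738, 0.675, -0.002, 0.002]
contact_force: [-0.8, -9.1, 3.3]
opening: 0.681
finger_force: 4.8
```

```bash
python3 -c "
from b import *
conv()
"
```

```text
t 20.7833 pos [ 0.5811 -0.082   0.0328] yaw 1.482 rd [-0.0111 -0.0972] F [-0.8 -9.1  3.3] op 0.68
```

Stalled at reader y −0.0972, the same position as at the rail. One more nudge, then retreat and look.

Emit:
send_rows:
  rows: "0.005 0 0 0;0.01 0 0 0;0.01 0 0 0"

```text
clock: 21.03
tool_pos: [0.5811, -0.0822, 0.0328]
eef_rot: [0.738, 0.674, -0.003, 0.004]
contact_force: [-2.1, -15.0, 2.9]
opening: 0.684
finger_force: 7.4
```

Emit:
send_rows:
  rows: "-0.04 0 0 0;-0.1 0 0 0;-0.15 0 -0.03 0;-0.17 0 -0.12 0;-0.17 0 -0.24 0;-0.17 0 -0.36 0;-0.17 0 -0.46 0;-0.17 0 -0.5 0"

```text
clock: 21.7
tool_pos: [0.5794, -0.1248, 0.1864]
eef_rot: [0.737, 0.676, 0.002, 0.002]
contact_force: [0.2, 0.1, 0.2]
opening: 0.683
finger_force: 0.0
```

```bash
python3 -c "
from b import *
conv((*w(.019,.137),.18,1.485),(*w(.019,.137),.1,1.485))
basket()
from m import *
p,d,c,f,T=snap('top','top5.png');P=cloud(d,c,f,T)
m=blob(box(198,222,165,195)&col(p,45,80,120));v,u=np.nonzero(m);b=ray(u.mean(),v.mean(),.067,c,f,T);print('btn top',m.sum(),b,r(*b[:2]),np.nanpercentile(P[m],[10,50,90],axis=0))
p,d,c,f,T=snap('side','side5.png')
m=box(150,330,150,260)&col(p,45,80,120)
m=blob(m);v,u=np.nonzero(m);P=cloud(d,c,f,T);print('btn side',m.sum(),u.mean(),v.mean(),np.nanmedian(P[m],0),ray(u.mean(),v.mean(),.065,c,f,T))
q=cv2.imread('pics/side5.png');cv2.imwrite('pics/crop5.png',cv2.resize(q[110:260,170:320],None,fx=4,fy=4,interpolation=cv2.INTER_CUBIC))
"
```

```text
t 21.7 pos [ 0.5794 -0.1248  0.1864] yaw 1.484 rd [-0.0094 -0.14  ] F [0.2 0.1 0.2] op 0.68
[0.924 0.088 0.023] -0.0002
[0.924 0.087 0.289] -0.0002
basket n 534 ((591.5625610351562, 13.384147644042969), (169.11099243164062, 121.78704833984375), 85.38572692871094) reader [-0.0084 -0.0013]
rim reader x [-0.0687  0.0522] y [-0.0854  0.0827]
btn top 86 [0.60989124 0.14991321 0.067     ] [-0.00104274  0.13626867] [[0.59988476 0.13932224 0.06380357]
 [0.60916754 0.14948241 0.06745828]
 [0.62148007 0.16079179 0.06954835]]
btn side 73 231.67123287671234 213.9041095890411 [0.61043688 0.15394437 0.06598796] [0.61004709 0.15141811 0.065     ]
```

View pics/crop5.png

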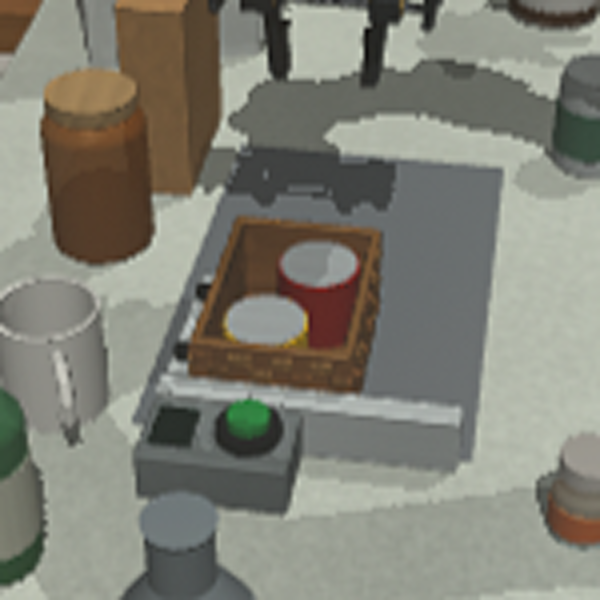

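The basket sits flush in the corner, against the rail (front) and the stop (left). The button is at (250,418) in the crop; both views put it at world (0.610, 0.1505), top near 0.066. Press it with shut fingers.

Emit:
send_rows:
  rows: "0.08 0.01 0 0;0.2 0.02 0 0;0.33 0.03 0 0;0.46 0.04 0 0;0.58 0.06 0 0;0.7 0.07 0 0;0.8 0.08 0 0;0.87 0.085 0 0;0.92 0.09 0 0;0.92 0.09 0 0"
  jaw: 1

```text
clock: 22.68
tool_pos: [0.627, 0.1526, 0.1801]
eef_rot: [0.735, 0.678, -0.0, -0.002]
contact_force: [0.5, 0.1, -0.3]
opening: 0.007
finger_force: 0.0
```

```bash
python3 -c "
from k import *
conv((.61,.1505,.08,1.485))
"
```

```text
t 22.6833 pos [0.627  0.1526 0.1801] yaw 1.49 rd [0.0158 0.1403] F [ 0.5  0.1 -0.3] op 0.01
[-0.012 -0.055  0.334] 0.0007
```

Emit:
send_rows:
  rows: "-0.005 -0.03 0.03 0;-0.012 -0.055 0.09 0;-0.012 -0.055 0.16 0;-0.012 -0.055 0.23 0;-0.012 -0.055 0.28 0;-0.012 -0.055 0.31 0;-0.012 -0.055 0.325 0;-0.012 -0.055 0.33 0;-0.012 -0.055 0.33 0"

```text
clock: 23.43
tool_pos: [0.6116, 0.1447, 0.0834]
eef_rot: [0.737, 0.675, -0.0, 0.0]
contact_force: [0.0, -0.1, 0.5]
opening: 0.007
finger_force: 0.0
```

```bash
python3 -c "
from k import *
conv((.61,.1505,.066,1.485))
"
```

```text
t 23.4333 pos [0.6116 0.1447 0.0834] yaw 1.483 rd [0.001  0.1312] F [ 0.  -0.1  0.5] op 0.01
[ 0.019 -0.007  0.058] -0.0003
```

Emit:
send_rows:
  rows: "0.019 -0.007 0.02 0;0.019 -0.007 0.035 0;0.019 -0.007 0.045 0;0.019 -0.007 0.055 0;0.019 -0.007 0.062 0;0.019 -0.007 0.068 0"

```text
clock: 23.93
tool_pos: [0.6097, 0.1519, 0.0631]
eef_rot: [0.737, 0.676, 0.0, -0.0]
contact_force: [-1.0, 1.1, 4.7]
opening: 0.003
finger_force: 2.4
```

Emit:
send_rows:
  rows: "0 0 0.006 0;0 0 0.012 0;0 0 0.012 0"

```text
clock: 24.18
tool_pos: [0.6097, 0.1519, 0.0614]
eef_rot: [0.737, 0.676, 0.0, -0.0]
contact_force: [-4.1, 0.7, 16.1]
opening: 0.004
finger_force: 8.3
```

Emit:
send_rows:
  rows: "0 0 0.005 0;0 0 0.01 0;0 0 0.01 0"

```text
clock: 24.43
tool_pos: [0.6098, 0.1519, 0.0611]
eef_rot: [0.737, 0.676, 0.001, -0.0]
contact_force: [-11.0, 0.9, 36.2]
opening: 0.006
finger_force: 18.0
```

Bottomed out at 0.061 (36 N). Straight up and clear.

Emit:
send_rows:
  rows: "0 0 -0.03 0;0 0 -0.08 0;0 0 -0.16 0;0 0 -0.26 0;0 0 -0.38 0;0 0 -0.48 0;0 0 -0.5 0;0 0 -0.5 0"

```text
clock: 25.1
tool_pos: [0.6115, 0.1513, 0.2087]
eef_rot: [0.737, 0.676, 0.002, 0.001]
contact_force: [-0.1, 0.2, 0.1]
opening: 0.006
finger_force: 0.0
```

Emit:
send_rows:
  rows: "-0.1 0 0 0;-0.22 0 0 0;-0.35 0 0 0;-0.48 0 0 0;-0.61 0 0 0;-0.73 0 0 0;-0.83 0 0 0;-0.88 0 0 0;-0.9 0 0 0;-0.9 0 0 0"

```text
clock: 25.93
tool_pos: [0.5851, -0.1193, 0.2047]
eef_rot: [0.738, 0.675, -0.001, -0.001]
contact_force: [-0.3, 0.2, 0.3]
opening: 0.002
finger_force: 0.0
```

```bash
python3 -c "
from b import *
conv();basket()
p,d,c,f,T=snap('top','top6.png');P=cloud(d,c,f,T);z=P[...,2]
m=blob(box(198,222,165,195)&col(p,45,80,120));print('btn',np.nanmedian(P[m],0))
for n,b in dict(spice=(185,210,240,270),can=(345,385,255,295),mug=(210,252,110,150),oil=(165,200,100,145),jar=(290,328,100,150),box=(325,400,115,165)).items():
    m=blob(box(*b)&(z>.03)); q=P[m];print(n,np.nanpercentile(q,2,axis=0).round(3),np.nanpercentile(q,98,axis=0).round(3))
snap('side','side6.png')
"
```

```text
t 25.9333 pos [ 0.5851 -0.1193  0.2047] yaw 1.481 rd [-0.0041 -0.134 ] F [-0.3  0.2  0.3] op 0.0
basket n 537 ((591.5626220703125, 13.384162902832031), (169.11102294921875, 121.78706359863281), 85.38573455810547) reader [-0.0084 -0.0013]
rim reader x [-0.0686  0.0522] y [-0.0854  0.0827]
btn [0.6097766  0.14926613 0.06687766]
spice [0.351 0.154 0.034] [0.395 0.194 0.074]
can [ 0.303 -0.351  0.05 ] [ 0.397 -0.075  0.826]
mug [0.729 0.035 0.032] [0.806 0.136 0.093]
oil [0.74  0.205 0.037] [0.791 0.261 0.202]
jar [ 0.563 -0.179  0.066] [ 0.807 -0.071  0.613]
box [ 0.533 -0.369  0.061] [ 0.762 -0.097  0.648]
```

View pics/side6.png

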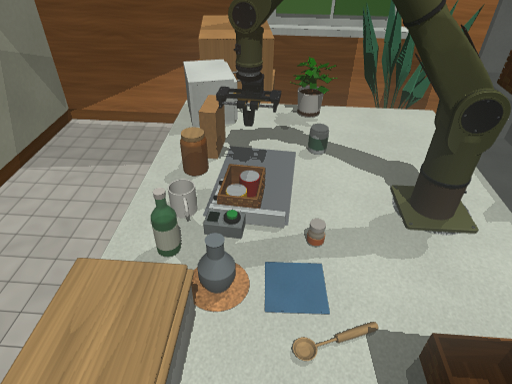

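The vase is upright on the mat at (217,270), the basket is in the corner at (243,187), the button is up at (232,215) and the bystanders haven't moved. Handing in.

```bash
python3 -c "
from plant import finish_job
print(finish_job())"
```

```text
the job is handed in; nothing more can be done
None
```

The job is handed in: the vase stands upright on the cork mat, the basket is pushed flush against the side rail and rear stop, and the green button was pressed fully down and came back up. The tabs are hidden behind the basket, so I judged them pushed in from it stalling on both faces (20 N at the stop, 15 N at the rail).

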